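Slide the glass-tubing crate into its bench bay

TASK

Push the tall crate of glass tubing across the bench into its parking bay, between the yellow cheeks and fully home: its far edge square against the aluminium back stop. It is heavy for its size and top-heavy, so push only low down, on its blue foot, so that it slides upright without tipping; do not lift or carry it. Leave the other bench things where they stand, and finish with the hand clear.

Things in the scene. Friction and masses are not known exactly. Their poses are not given: they have to be found in the camera images.
- crate: Loose tubing crate, 0.96 to 1.44 kg. Solid blue foot 140 (x) x 160 (y) x 35 mm tall; on it a plywood box 90 x 100 mm up to 195 mm height, its centre at x = +20 mm, so the foot projects 45 mm on the near (-x) side, 30 mm on the y sides, 5 mm on the far side. Fixed glass tubes stand in it up to 230 mm. Origin: centre of the underside; x points to the far edge, which goes to the stop.
- crate_push (a point): Middle of the foot's near (-x) face, on its yellow stripe: 70 mm before the crate's origin, 17.5 mm above the bench. The crate slides when pushed with about 5 to 10 N; pushed up on the box it may tip. It starts 150 to 180 mm short of home along the bay's x, up to 30 mm to either side, turned up to 0.2 rad.
- bay: Parking bay fixed to the bench, open towards the robot (-x). Two yellow cheeks 30 mm tall, inner faces at y = +-91 mm (11 mm clearance beside a centred crate), from the stop to x = +22 mm, then flared out to x = -13, y = +-110 mm. Origin on the bench, where the crate's origin lies when fully home, axes then parallel to the crate's; x points to the stop.
- bay_stop (a point): Middle of the near face of the aluminium back stop bar (220 mm along y, 20 mm thick, 35 mm tall): 70 mm beyond the bay's origin along its x, 17.5 mm above the bench. The crate's far face rests on it when home.
- beaker: Glass beaker, 64 mm across, 85 mm tall, beside the bay; origin centre of underside. Leave alone.
- amber_bottle: Amber bottle, 60 mm across, 130 mm tall, beside the bay; origin centre of underside. Leave alone.
- spanner: Black open spanner lying flat, 170 x 50 x 9 mm; origin under the middle of its handle. Leave alone.
- blue_jug: Blue bottle, 80 mm across, 150 mm tall; origin centre of underside. Leave alone.
- orange_cap: Orange cap, 32 mm across, 24 mm tall; origin centre of underside. Leave alone.
- hose_connector: Red hose connector with white foot, standing, 30 mm across, 67 mm tall; origin centre of underside. Leave alone.
Mind the look-alikes: they are no part of the job. What is shaped like the crate but purple is not meant.

How it is judged (in metres and radians):
On the way:
1. the crate is being pushed by the hand, low down (contact force between the fingers and crate above 1 N and height (world z) of the grasp point below 0.1 m), for 0.1 s.
At the end, for the whole second after the job is handed in: the crate stands upright and still on the bench in the bay, its far face within 8 mm of the back stop, between the cheeks (within 14 mm of the middle), square to the bay within 0.06 rad (x of crate in the frame of bay between -0.008 and 0.008 m and y of crate in the frame of bay between -0.014 and 0.014 m and angle between the x axis of crate and the x axis of bay, either way round below 0.06 rad and angle between crate's own z axis and vertical below 0.04 rad and height (world z) of crate below 0.006 m and linear speed of crate below 0.01 m/s); the robot touches nothing.
It fails at once if the crate tips (more than 0.12 rad) (angle between crate's own z axis and vertical above 0.12 rad).
It fails at once if the crate is lifted off the bench (height (world z) of crate above 0.015 m).
It fails at once if the crate is pushed high up (over 2 N with the fingers' grasp point over 0.1 m above the bench) (contact force between the fingers and crate above 2 N and height (world z) of the grasp point above 0.1 m).
It fails at once if another bench thing is displaced by more than 30 mm (distance of any of beaker, amber_bottle, spanner, blue_jug, orange_cap, hose_connector from where it was at the start of the episode above 0.03 m).
It also fails if it takes over 51 s, if anything falls off the work surface, if the arm or the gripper's body presses on something with over 40 N, if the wrist force passes 120 N, or if a joint passes its speed limit or range.

ROBOT

A 6-joint arm with a two-finger parallel gripper is mounted at the origin on the work surface. World frame = base frame: x ahead of the robot, y to its left, z up, the work surface at z = 0. Lengths are in mm, angles in rad, forces in N, time in s.
With the tool pointing down it reaches from about 275 to 750 mm from the base axis. Payload 10.2 kg.
Tool frame: the origin (TCP) lies between the finger pads; the fingertips stand 11 mm ahead of it and the grasp point (between the pads) lies 8 mm behind it (ctrl.nose_length is the distance from the TCP to the fingertips, in mm); x points along the fingers, y is the direction in which the jaws open and shut, and the axes are right-handed (so a half turn about x gives the same grasp; the last joint's range is limited). The gripper opens to 85 mm and grips with 20 to 120 N. Pads are 22 mm wide; open, the fingers measure 114 mm over their backs; the gripper's body (76 mm by 85 mm) begins 54 mm behind the grasp point. The pads swing forward as they close: fully open they stand 13 mm farther back than shut.
Start: joints at [-1.338, 0.313, 1.498, -0, 1.331, -0.223], TCP at [231.084, -471.414, 203.894] pointing down, gripper open.
Joint ranges: [-2.94, 2.94], [-0.97, 2.17], [0.19, 2.56], [-1.23, 4.37], [0.02, 3.11], [-2.88, 2.88]. Speed limits (rad/s): [2.39, 2.39, 3.01, 3.14, 3.14, 3.14].

INTERFACE

Orientations are given as a unit quaternion [w, x, y, z].
In Python, from rig import ctrl, capture, ticket gives the robot as it stands.
- The arm moves only by the tool step_arm, never from a script. Its argument "commands" is a list of rows, each a list of 2 entries, a list of its own where there are three numbers: the shift along the world's x, y, z normalised to -1 to 1, where 1 is 0.04 m, then the turn about the world's z normalised to -1 to 1, where 1 is 180 degrees. A call has 1 to 5 rows; each row shifts and turns the commanded pose from where the row before left it; what a row does not reach is not made up. A row lasts 1/10 s, in which the tool goes at most 50 mm and 8.59 degrees, less where a joint would pass 70% of its speed; a pose out of reach is approached as far as the arm can. A call with a number of a shift or a turn outside -1 to 1 is refused whole. A call with a gripper value outside its range is refused whole. "gripper" is the closure, from -1 (fully open) to 1 (shut), so that 0 is half open, set as the call begins (left out, the last holds). The fingers move at their own pace and stop on an object; "force" is the grip in N (left out, the last holds). Time passes only in rows, so rows that do not move let the fingers close. It gives the time, the measured TCP pose, the force and the opening at its end, in the units of the state.
- ctrl.sense(): the state, without advancing time (a new reading comes with each control period).
- capture(name): name is "scene" or "top" or "wrist"; returns a dict with "image" (400x640x3 uint8, blue, green, red), "fov_y" (degrees; the focal length in pixels is half the picture's height over the tangent of half this angle, whatever the lens; pixels are square), "cx", "cy" (the principal point, pixels), "origin" and "orientation" of the camera in the world. Camera axes: x right, y down, z forward; pixel columns grow to the right and rows downward; lengths in mm; the calibration is good to about 2 mm. A picture is of the moment at which its call begins. There is no depth.
- ticket.finish_job(): hands the job in, once; it reports no verdict.
The state is a dict: "time_s": time; "joints": joint angles; "dq": joint speeds; "tau": joint torques, N m; "eef_pos": TCP position; "ee_rot": TCP orientation; "force": force on the tool from outside, world axes, zero at the start; "wrist_torque": the same for the moment, N m; "grip_width": opening from 0.0 (shut) to 1.0 (fully open).
Only numpy, scipy, OpenCV 4.12 (cv2) and the standard library are available. Lean on these libraries where they do the work, as an engineer would, in place of code of your own. Each camera call takes 0.05 s, during which the arm holds its last target.

## Working session

There is one attempt and no reset: what is moved stays moved. The work goes in short steps, Python scripts to look and compute and a tool call to move; the robot and the scene stay as the last step left them, time stands still between calls to the robot, and variables do not carry over. Pictures are saved under pics/ and viewed, and the job is handed in when it is done.

Besides the shell and the picture viewer there is one more tool, called after "Request:" in YAML: its name, and indented under it one key for each argument. step_arm: Moves the arm, as the interface text tells. Its arguments: {"type":"object","properties":{"commands":{"type":"array","items":{"type":"array"}},"gripper":{"type":"number"},"force":{"type":"number"}},"required":["commands"]}

```bash
mkdir -p pics; ls
python3 - <<'E'
from rig import ctrl,capture
import cv2
print(ctrl.sense())
for n in("scene","top"):
    c=capture(n);cv2.imwrite(f"pics/{n}0.png",c["image"]);print(n,{k:v for k,v in c.items() if k!="image"})
E
```

```text
pics
{'time_s': 0.0, 'joints': array([-1.33838038e+00,  3.13408836e-01,  1.49845764e+00, -1.68950409e-05,
        1.33100850e+00, -2.23419410e-01]), 'dq': array([ 0.00079038, -0.00012117, -0.00168201,  0.00080837,  0.00159605,
       -0.00173246]), 'tau': array([-1.33835616e-03, -4.12268257e+01, -2.59746248e+01, -2.91866982e-04,
        4.08960390e-03,  2.89479246e-06]), 'eef_pos': array([ 231.01558184, -471.10337269,  203.3484301 ]), 'ee_rot': array([-0.15931847, -0.68881199, -0.16022514,  0.68882768]), 'force': array([-0.2887272 , -0.10572824,  0.27123013]), 'wrist_torque': array([-0.00185784,  0.06063749,  0.01632593]), 'grip_width': 0.9996282588047505}
scene {'fov_y': 50.07989359552426, 'cx': 315.5503304998996, 'cy': 198.11244528002533, 'origin': array([1389.11216445, -244.18861445,  778.00523997]), 'orientation': array([-0.34164215,  0.72070671,  0.55052618, -0.24654292])}
top {'fov_y': 50.057133288822314, 'cx': 325.20899886017213, 'cy': 200.29903945032103, 'origin': array([ 510.6969989 ,   22.89818528, 1255.36464351]), 'orientation': array([ 0.0164466 , -0.69700368,  0.7165356 , -0.02218358])}
```

View pics/scene0.png

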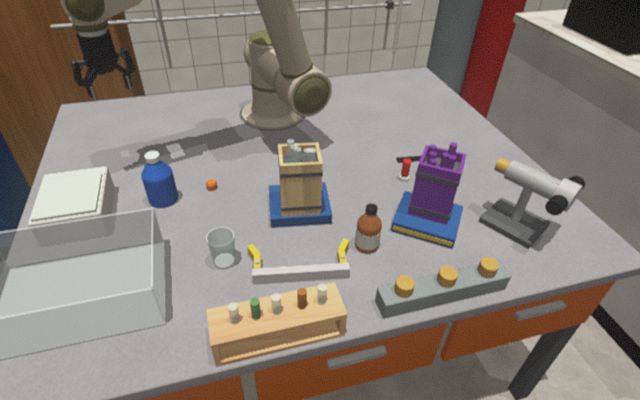

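View pics/top0.png

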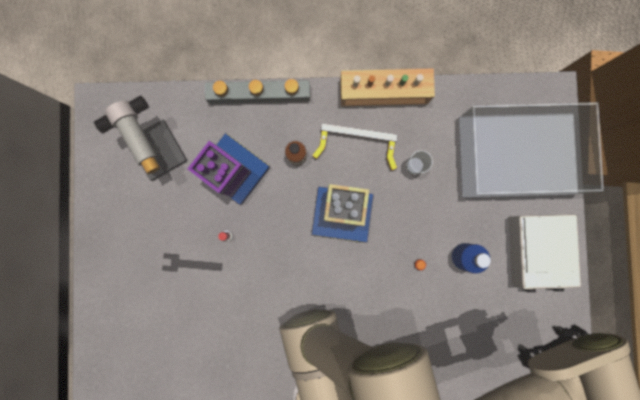

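The scene view shows a plywood crate on a blue foot at (300,200) and a purple look-alike at (432,205). In the top view they are at (343,214) and (230,168). The plywood one is meant, because the task rules out the purple one. The bay, with its stop at (358,132) and yellow cheeks at (320,145) and (391,155), opens toward the robot. I'll confirm this in an enlarged crop and measure it.

```bash
cat > h.py <<'E'
import numpy as np,cv2
from scipy.spatial.transform import Rotation as R
def ray(c,uv,z):
    f=200/np.tan(np.radians(c["fov_y"]/2)); q=c["orientation"]
    Rm=R.from_quat([q[1],q[2],q[3],q[0]]).as_matrix()
    uv=np.atleast_2d(np.asarray(uv,float))
    d=np.c_[(uv[:,0]-c["cx"])/f,(uv[:,1]-c["cy"])/f,np.ones(len(uv))]@Rm.T
    o=np.array(c["origin"]); return o+d*((z-o[2])/d[:,2])[:,None]
def proj(c,P):
    f=200/np.tan(np.radians(c["fov_y"]/2)); q=c["orientation"]
    Rm=R.from_quat([q[1],q[2],q[3],q[0]]).as_matrix()
    p=(np.atleast_2d(P)-c["origin"])@Rm
    return np.c_[p[:,0]/p[:,2]*f+c["cx"],p[:,1]/p[:,2]*f+c["cy"]]
def masks(img):
    h=cv2.cvtColor(img,cv2.COLOR_BGR2HSV)
    return {"blue":cv2.inRange(h,(100,120,40),(125,255,255)),"yellow":cv2.inRange(h,(22,120,110),(35,255,255)),"stop":cv2.inRange(h,(0,0,185),(180,40,255))}
E
python3 - <<'E'
from h import *
from rig import capture
c=capture("top");im=c["image"];m=masks(im)
cv2.imwrite("pics/crop1.png",cv2.resize(im[110:260,280:440],None,fx=5,fy=4*1.25/1.25,interpolation=cv2.INTER_CUBIC)[:600])
for k in m:
    n,l,s,ce=cv2.connectedComponentsWithStats(m[k])
    for i in range(1,n):
        if s[i,4]>25:
            cnt=np.argwhere(l==i)[:,::-1].astype(np.float32)
            r=cv2.minAreaRect(cnt);b=cv2.boxPoints(r)
            print(k,s[i,4],ce[i].round(1),"rect",np.round(b,1).tolist())
            z={"blue":35,"yellow":30,"stop":35}[k]
            print("   w",ray(c,b,z)[:,:2].round(1).tolist())
E
```

```text
blue 953 [244. 164.] rect [[197.6999969482422, 170.8000030517578], [224.89999389648438, 134.39999389648438], [267.79998779296875, 166.60000610351562], [240.60000610351562, 202.89999389648438]]
   w [[671.8, 374.1], [774.6, 294.8], [678.4, 173.7], [576.4, 253.3]]
blue 60 [320.6 193.9] rect [[317.29998779296875, 203.89999389648438], [319.1000061035156, 187.6999969482422], [325.29998779296875, 188.39999389648438], [323.5, 204.60000610351562]]
   w [[567.6, 34.8], [613.9, 28.4], [611.4, 10.9], [565.1, 17.3]]
blue 223 [352.2 234.5] rect [[329.8999938964844, 234.8000030517578], [331.5, 224.60000610351562], [366.6000061035156, 230.3000030517578], [365.0, 240.5]]
   w [[478.8, 1.6], [507.6, -3.9], [488.8, -103.3], [459.9, -97.6]]
blue 402 [470.9 257.4] rect [[458.5, 269.0], [463.20001220703125, 242.6999969482422], [486.8999938964844, 246.89999389648438], [482.29998779296875, 273.20001220703125]]
   w [[372.0, -360.3], [445.7, -376.9], [431.9, -444.0], [358.3, -427.2]]
yellow 104 [319.7 148.5] rect [[312.3999938964844, 156.1999969482422], [321.3999938964844, 138.1999969482422], [327.0, 141.0]
[... 1816 characters left out ...]
 [314.4, -541.8]]
stop 40 [522.3 237.7] rect [[520.0999755859375, 230.1999969482422], [522.7999877929688, 229.89999389648438], [524.4000244140625, 244.8000030517578], [521.7999877929688, 245.10000610351562]]
   w [[476.7, -541.3], [477.3, -548.9], [434.8, -551.4], [434.2, -543.8]]
stop 45 [523.3 257.6] rect [[520.5999755859375, 249.3000030517578], [523.4000244140625, 248.89999389648438], [525.7999877929688, 265.70001220703125], [523.0, 266.1000061035156]]
   w [[422.4, -539.8], [423.3, -547.9], [375.7, -552.2], [374.8, -544.1]]
stop 139 [483.6 260.5] rect [[478.0, 254.0], [490.0, 254.0], [490.0, 267.0], [478.0, 267.0]]
   w [[412.6, -417.7], [411.7, -451.8], [375.0, -450.0], [376.0, -415.9]]
```

View pics/crop1.png

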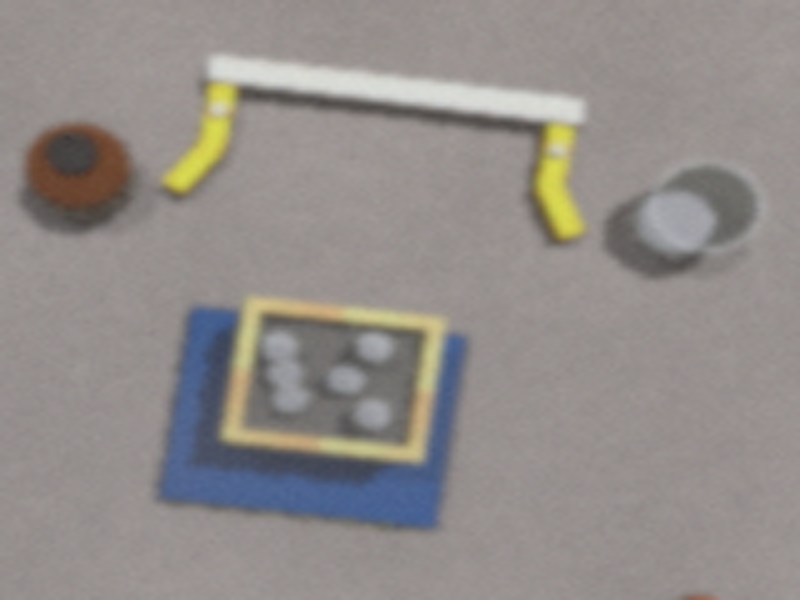

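```bash
cat >> h.py <<'E'
def crate(c):
    im=c["image"];h=cv2.cvtColor(im,cv2.COLOR_BGR2HSV)
    m=cv2.inRange(h,(100,60,20),(128,255,255))
    m=cv2.morphologyEx(m,cv2.MORPH_OPEN,np.ones((2,2)))
    m[:, :285]=0; m[:,420:]=0; m[:110]=0; m[262:]=0
    pts=np.argwhere(m)[:,::-1].astype(np.float32)
    w=ray(c,pts,35)[:,:2].astype(np.float32)
    r=cv2.minAreaRect(w);b=cv2.boxPoints(r)
    return m,b,r
def bayfit(c):
    im=c["image"];m=masks(im)["stop"];m[:,:310]=0;m[:,405:]=0;m[:110]=0;m[150:]=0
    w=ray(c,np.argwhere(m)[:,::-1],35)[:,:2].astype(np.float32)
    return cv2.minAreaRect(w)
E
python3 - <<'E'
from h import *
from rig import capture
c=capture("top");m,b,r=crate(c)
print(r,b.tolist()); print(bayfit(c))
cor=[(318,187),(311.6,234.5),(367.4,241.75),(373.4,193.75)]
w=ray(c,cor,35)[:,:2];print("hand",w.round(1).tolist(),w.mean(0),[np.linalg.norm(w[i]-w[i-1]).round(1) for i in range(4)])
d=w[0]-w[1]+w[3]-w[2];print("yaw",np.arctan2(d[1],d[0]));d=w[0]-w[3]+w[1]-w[2];print("yaw y-edges",np.arctan2(-d[0],d[1]))
cv2.imwrite("pics/m1.png",cv2.resize(m[150:262,285:420],None,fx=4,fy=4))
# tubes/cheeks check: inner cheeks predicted
o=np.array([693.3,-76.4]);x=np.array([.984,-.177]);y=np.array([.177,.984])
P=[[*(o+x*a+y*s),30] for a,s in((22,91),(22,-91),(-13,110),(-13,-110))]
print(proj(c,P).round(1).tolist())
E
```

```text
((534.0806274414062, -38.25129699707031), (158.7061004638672, 137.07388305664062), 80.34555053710938) [[453.2064208984375, -104.98644256591797], [588.3389282226562, -127.9745101928711], [614.954833984375, 28.483848571777344], [479.82232666015625, 51.47191619873047]]
((761.7402954101562, -88.74122619628906), (217.12619018554688, 39.19729995727539), 80.04398345947266)
hand [[615.9, 31.6], [481.1, 53.4], [456.1, -104.5], [592.3, -126.1]] [536.35828697 -36.39611893] [np.float64(159.5), np.float64(136.6), np.float64(159.8), np.float64(137.8)]
yaw -0.1592321874611383
yaw y-edges -0.15284912931152833
[[324.7, 147.2], [387.1, 156.6], [316.3, 158.1], [391.9, 169.5]]
```

View pics/m1.png

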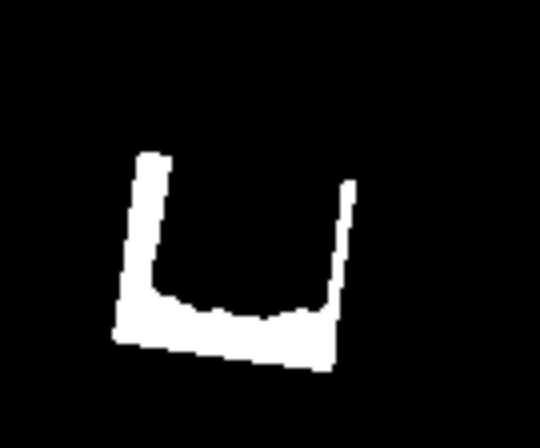

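```bash
cat >> h.py <<'E'
def tool():
    from rig import ctrl
    s=ctrl.sense();q=s["ee_rot"];M=R.from_quat([q[1],q[2],q[3],q[0]]).as_matrix()
    return s,M
E
python3 - <<'E'
from h import *
from rig import ctrl
s,M=tool();print(M.round(3));a=np.degrees(np.arctan2(M[1,1],M[0,1]));print("jaw yaw deg",a,"nose",ctrl.nose_length)
print("want", 90-np.degrees(.168), "turn options",(90-9.6-a+90)%180-90)
E
```

```text
[[-0.     0.44  -0.898]
 [ 0.001 -0.898 -0.44 ]
 [-1.    -0.001 -0.   ]]
jaw yaw deg -63.888672054795066 nose 11.0
want 80.37430904180216 turn options -35.711327945204914
```

Request:
step_arm:
  commands:
    - [[0.28, 0.76, 0], -0.04]
    - [[0.28, 0.76, 0], -0.04]
    - [[0.28, 0.76, 0], -0.04]
    - [[0.28, 0.76, 0], -0.04]
    - [[0.28, 0.76, 0], -0.04]
  gripper: -1

```text
time_s: 0.7
eef_pos: [287.3, -318.1, 203.8]
ee_rot: [0.063, -0.704, 0.063, 0.704]
force: [-0.2, 0.4, 0.3]
grip_width: 0.999
```

Request:
step_arm:
  commands:
    - [[0.28, 0.76, 0], 0]
    - [[0.28, 0.76, 0], 0]
    - [[0.28, 0.76, 0], 0]
    - [[0.28, 0.76, 0], 0]
    - [[0.28, 0.76, 0], 0]

```text
time_s: 1.2
eef_pos: [343.3, -166.1, 203.9]
ee_rot: [-0.061, 0.705, -0.061, -0.704]
force: [0.3, -0.8, 0.5]
grip_width: 1.001
```

Request:
step_arm:
  commands:
    - [[0.28, 0.76, 0], 0]
    - [[0.28, 0.76, 0], 0]
    - [[0.28, 0.76, 0], 0]
    - [[0, 0, 0], 0]
    - [[0, 0, 0], 0]

```text
time_s: 1.7
eef_pos: [376.7, -76.0, 203.8]
ee_rot: [0.06, -0.704, 0.06, 0.705]
force: [0.4, -0.0, 0.3]
grip_width: 1.004
```

Request:
step_arm:
  commands:
    - [[0.1, 0.82, 0], 0]
    - [[0.1, 0.82, -0.5], 0]
    - [[0, 0, -1], 0]
    - [[0, 0, -1], 0]
    - [[0, 0, -1], 0]

```text
time_s: 2.2
eef_pos: [384.6, -11.5, 62.7]
ee_rot: [-0.061, 0.705, -0.061, -0.704]
force: [0.5, -1.2, -0.3]
grip_width: 1.004
```

Request:
step_arm:
  commands:
    - [[0, 0, -0.7], 0]
    - [[0, 0, -0.4], 0]
    - [[0, 0, 0], 0]

```text
time_s: 2.5
eef_pos: [383.4, -11.2, 18.4]
ee_rot: [0.062, -0.703, 0.061, 0.706]
force: [0.1, -0.3, 0.6]
grip_width: 0.995
```

Run:
```python
from h import *
from rig import capture,ctrl
s=ctrl.sense();print(s["eef_pos"],s["force"],s["joints"])
for n in("scene","top","wrist"):
    c=capture(n);cv2.imwrite(f"pics/{n}2.png",c["image"])
```

```text
[383.4238096  -11.21459957  18.40737302] [ 0.05536965 -0.25161125  0.63421568] [-3.37184630e-01  2.95463221e-01  2.10712440e+00 -1.79857492e-04
  7.43135824e-01  1.40794448e+00]
```

View pics/scene2.png

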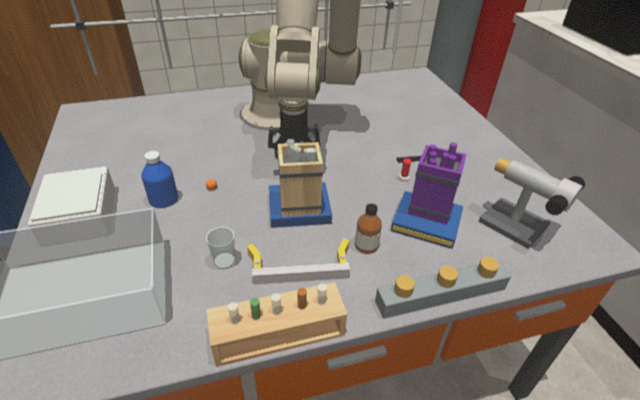

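View pics/top2.png

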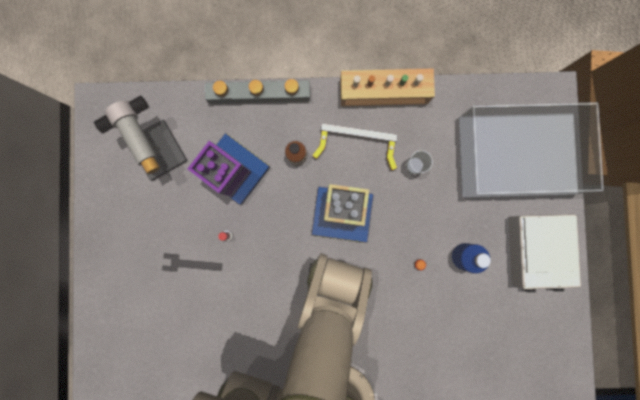

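View pics/wrist2.png

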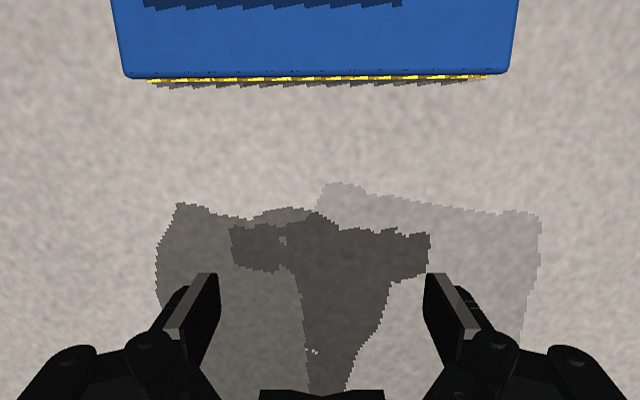

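Run:
```python
from h import *
from rig import capture,ctrl
s,M=tool()
c=capture("wrist");im=c["image"]
h=cv2.cvtColor(im,cv2.COLOR_BGR2HSV);m=cv2.inRange(h,(100,100,60),(125,255,255))
print(c["origin"],c["orientation"])
# bottom edge of blue per column
u=np.arange(160,480,10);v=np.array([np.where(m[:,k])[0].max()+.5 for k in u])
p=np.polyfit(u,v,1);print("slope",p)
w=ray(c,np.c_[u,v],35)[:,:2]
pf=np.polyfit(w[:,1],w[:,0],1);print("crate yaw",-np.arctan(pf[0]))
xs=np.where(m[60])[0];w2=ray(c,[[xs.min(),60],[xs.max()+1,60]],35)[:,:2];print(xs.min(),xs.max(),w2,np.linalg.norm(w2[0]-w2[1]))
mid=w2.mean(0);print("mid face",np.polyval(pf,mid[1]),mid[1],"tcp",s["eef_pos"],"tool yaw",np.arctan2(M[1,1],M[0,1]))
```

```text
[467.34804494 -24.92643787 191.70428891] [-0.10554646 -0.6342071   0.75551645  0.12584193]
slope [-1.16568915e-02  7.99219208e+01]
crate yaw -0.16316397994461632
122 509 [[ 488.78249535   53.7979064 ]
 [ 461.39145442 -101.87642156]] 158.06569998283837
mid face 468.76201962102635 -24.03925758032754 tcp [385.26667247 -11.33290647  20.71857289] tool yaw -1.7441756637572237
```

Request:
step_arm:
  commands:
    - [[0.4, -0.07, 0], 0]
    - [[0.4, -0.07, 0], 0]
    - [[0.4, -0.07, 0], 0]
    - [[0.4, -0.07, 0], 0]
    - [[0, 0, 0], 0]

```text
time_s: 3.2
eef_pos: [450.6, -22.5, 20.9]
ee_rot: [-0.061, 0.706, -0.061, -0.703]
force: [0.4, -0.7, 0.6]
grip_width: 1.004
```

Request:
step_arm:
  commands:
    - [[0.1, -0.02, 0], 0]
    - [[0.1, -0.02, 0], 0]
    - [[0.1, -0.02, 0], 0]
    - [[0.1, -0.02, 0], 0]
    - [[0, 0, 0], 0]

```text
time_s: 3.7
eef_pos: [465.1, -25.2, 20.0]
ee_rot: [-0.061, 0.705, -0.061, -0.704]
force: [-0.4, 0.9, 0.2]
grip_width: 0.998
```

Run:
```python
from h import *
from rig import capture,ctrl
for n in("scene","top","wrist"):
    c=capture(n);cv2.imwrite(f"pics/{n}3.png",c["image"])
    if n=="top": print(crate(c)[2])
s=ctrl.sense();print(s["eef_pos"],s["force"])
```

```text
((541.3253784179688, -38.65843963623047), (157.10653686523438, 122.55806732177734), 80.30331420898438)
[464.47857778 -24.94830668  19.82008581] [-0.7952636   0.10996264  0.33568139]
```

View pics/wrist3.png

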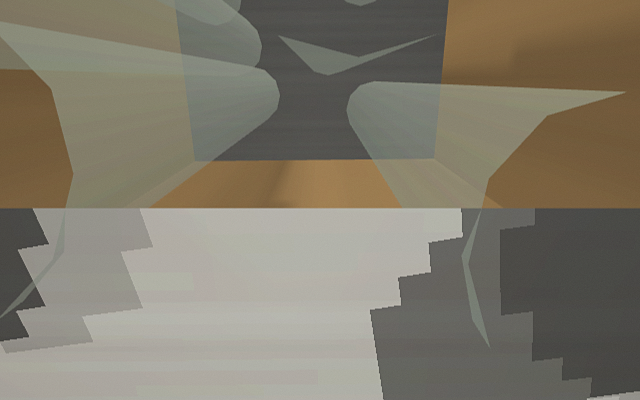

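View pics/scene3.png

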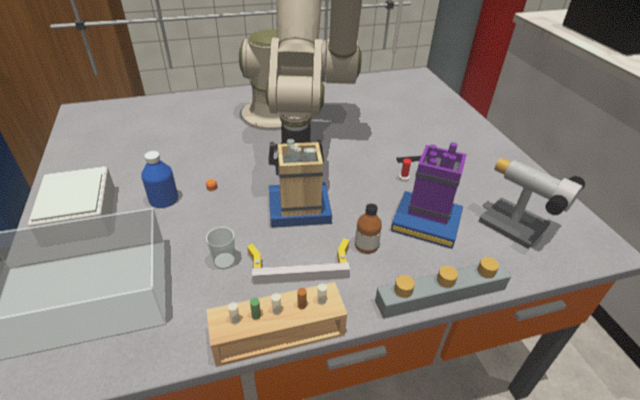

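The wrist view now looks inside the box, so it no longer helps. The scene view shows the fingers at the foot's near face. I'll check for crate motion by comparing top views.

```bash
cat >> h.py <<'E'
def box(c):
    im=c["image"];h=cv2.cvtColor(im,cv2.COLOR_BGR2HSV)
    m=cv2.inRange(h,(10,60,120),(30,255,255));m[:,:310]=0;m[:,385:]=0;m[:140]=0;m[250:]=0
    n,l,s,ce=cv2.connectedComponentsWithStats(m);i=1+np.argmax(s[1:,4])
    w=ray(c,np.argwhere(l==i)[:,::-1],195)[:,:2].astype(np.float32)
    return cv2.minAreaRect(w)
E
python3 - <<'E'
from h import *
from rig import capture
c=capture("top")
print("now",box(c))
c["image"]=cv2.imread("pics/top2.png");print("before",box(c))
c["image"]=cv2.imread("pics/top0.png");print("before",box(c))
cv2.imwrite("pics/crop3.png",cv2.resize(cv2.imread("pics/top3.png")[110:260,280:440],None,fx=5,fy=4))
E
```

```text
now ((556.3005981445312, -37.66745376586914), (100.15107727050781, 93.0051498413086), 80.67951965332031)
before ((556.4982299804688, -37.65831756591797), (99.82102966308594, 91.61942291259766), 80.2848129272461)
before ((556.6841430664062, -37.68135452270508), (99.80233764648438, 91.95896911621094), 80.34687805175781)
```

View pics/crop3.png

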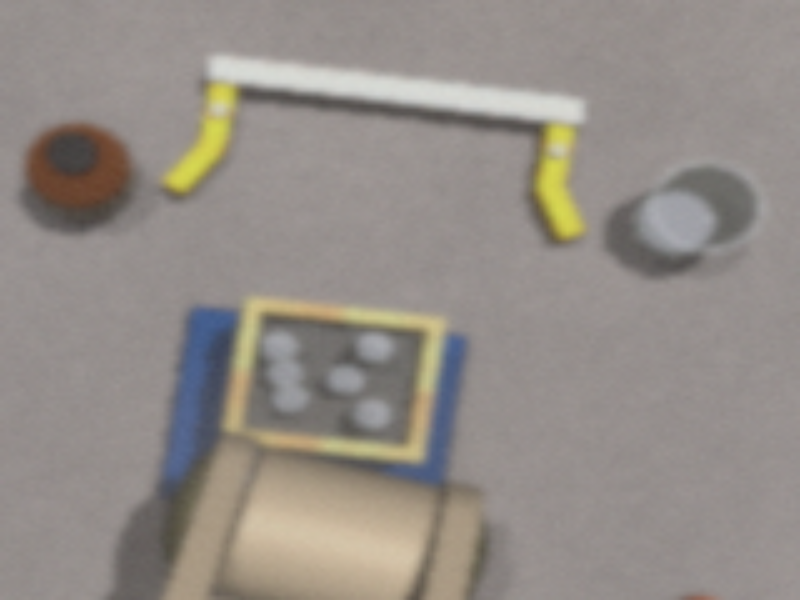

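```bash
python3 - <<'E'
from h import *
c={"fov_y":None}
from rig import capture,ctrl
w=capture("wrist");s,M=tool()
print(w["origin"],s["eef_pos"],s["force"],w["fov_y"])
# tool-relative: use current pose; same pixels (fingers fixed in the wrist cam)
t=s["eef_pos"];x=np.array([.985,-.173]);y=np.array([.173,.985])
for uv in((217,275),(190,275),(165,333),(180,338),(425,275),(475,333)):
    for z in(10,20,33):
        p=ray(w,[uv],z)[0][:2]-t[:2];print(uv,z,"fwd",(p@x).round(1),"lat",(p@y).round(1))
E
python3 -c "
import cv2
cv2.imwrite('pics/w2c.png',cv2.resize(cv2.imread('pics/wrist2.png')[200:400,100:540],None,fx=1.8,fy=1.8))
cv2.imwrite('pics/s3c.png',cv2.resize(cv2.imread('pics/scene3.png')[110:240,230:370],None,fx=5,fy=4))"
```

```text
[546.86317902 -38.56321248 190.68644224] [464.52403775 -24.95322809  19.86521815] [-0.08058218  0.17305692  0.27506765] 58.385220892827725
(217, 275) 10 fwd -23.2 lat 60.8
(217, 275) 20 fwd -17.3 lat 57.5
(217, 275) 33 fwd -9.6 lat 53.2
(190, 275) 10 fwd -23.2 lat 76.3
(190, 275) 20 fwd -17.3 lat 72.1
(190, 275) 33 fwd -9.6 lat 66.7
(165, 333) 10 fwd -63.5 lat 96.4
(165, 333) 20 fwd -55.4 lat 91.1
(165, 333) 33 fwd -44.8 lat 84.2
(180, 338) 10 fwd -67.2 lat 87.7
(180, 338) 20 fwd -58.9 lat 82.9
(180, 338) 33 fwd -48.1 lat 76.6
(425, 275) 10 fwd -23.1 lat -58.6
(425, 275) 20 fwd -17.2 lat -55.3
(425, 275) 33 fwd -9.5 lat -51.1
(475, 333) 10 fwd -63.3 lat -93.0
(475, 333) 20 fwd -55.2 lat -87.8
(475, 333) 33 fwd -44.7 lat -81.1
```

View pics/w2c.png

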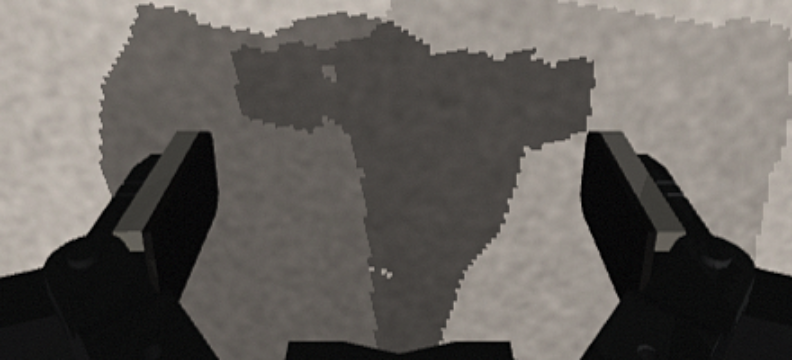

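View pics/s3c.png

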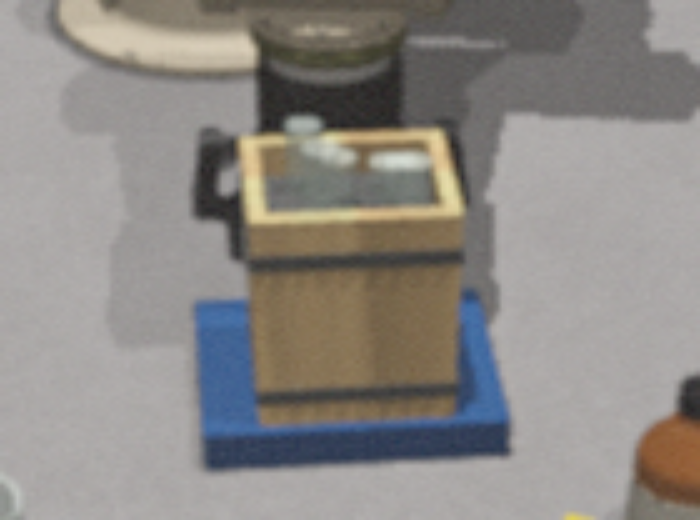

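Run:
```python
from h import *
from rig import capture,ctrl
sc=capture("scene");s,M=tool();t=s["eef_pos"];x=np.array([.985,-.173]);y=np.array([.173,.985])
for lat in(-57,-45):
  for z in(10,22,35,50,65):
    q=t[:2]+x*11+y*lat;print(lat,z,proj(sc,[[*q,z]]).round(1))
w=capture("wrist")
for z in(10,22,35,50,65):
  print("wrist pred",z,[proj(w,[[*(t[:2]+x*11+y*l),z]]).round(0).tolist() for l in(42.5,57,-42.5)])
```

```text
-57 10 [[275.7 192.3]]
-57 22 [[275.5 189. ]]
-57 35 [[275.3 185.3]]
-57 50 [[275.1 181.1]]
-57 65 [[274.9 176.7]]
-45 10 [[279.9 192.1]]
-45 22 [[279.8 188.8]]
-45 35 [[279.6 185.1]]
-45 50 [[279.5 180.9]]
-45 65 [[279.3 176.5]]
wrist pred 10 [[[245.0, 220.0]], [[218.0, 220.0]], [[401.0, 220.0]]]
wrist pred 22 [[[240.0, 228.0]], [[212.0, 228.0]], [[406.0, 229.0]]]
wrist pred 35 [[[234.0, 239.0]], [[204.0, 239.0]], [[412.0, 239.0]]]
wrist pred 50 [[[226.0, 254.0]], [[193.0, 254.0]], [[420.0, 254.0]]]
wrist pred 65 [[[217.0, 271.0]], [[180.0, 271.0]], [[430.0, 271.0]]]
```

The wrist and scene views both put the open fingertips at about z = 65 mm, which is well above what the TCP reading suggests. I'll back off and look again before pushing.

Request:
step_arm:
  commands:
    - [[-0.6, 0.1, 0], 0]
    - [[-0.7, 0.12, 0], 0]
    - [[-0.7, 0.12, 0], 0]
    - [[0, 0, 0], 0]
    - [[0, 0, 0], 0]
  gripper: 1

```text
time_s: 4.55
eef_pos: [385.2, -11.6, 20.2]
ee_rot: [-0.061, 0.705, -0.061, -0.704]
force: [0.8, 0.2, -0.3]
grip_width: 0.142
```

Request:
step_arm:
  commands:
    - [[0, 0, 0], 0]
    - [[0, 0, 0], 0]
    - [[0, 0, 0], 0]

```text
time_s: 4.85
eef_pos: [385.1, -11.5, 19.8]
ee_rot: [-0.061, 0.705, -0.061, -0.704]
force: [0.4, -0.1, -0.4]
grip_width: 0.0
```

Run:
```python
from h import *
from rig import capture,ctrl
s,M=tool();t=s["eef_pos"];print(t,s["grip_width"],s["joints"],s["force"]);x=np.array([.985,-.173]);y=np.array([.173,.985])
w=capture("wrist");cv2.imwrite("pics/wrist4.png",w["image"])
for z in(10,22,35,50,65):
  print("wrist pred",z,[proj(w,[[*(t[:2]+x*11+y*l),z]]).round(0).tolist() for l in(0,)])
```

```text
[385.1359926  -11.53172531  19.83692359] 0.00026153071796816414 [-3.36561101e-01  2.93211966e-01  2.10459703e+00  1.96013551e-05
  7.43626956e-01  1.40672952e+00] [ 0.37411571 -0.11922509 -0.40982763]
wrist pred 10 [[[323.0, 220.0]]]
wrist pred 22 [[[323.0, 229.0]]]
wrist pred 35 [[[323.0, 239.0]]]
wrist pred 50 [[[323.0, 254.0]]]
wrist pred 65 [[[324.0, 271.0]]]
```

View pics/wrist4.png

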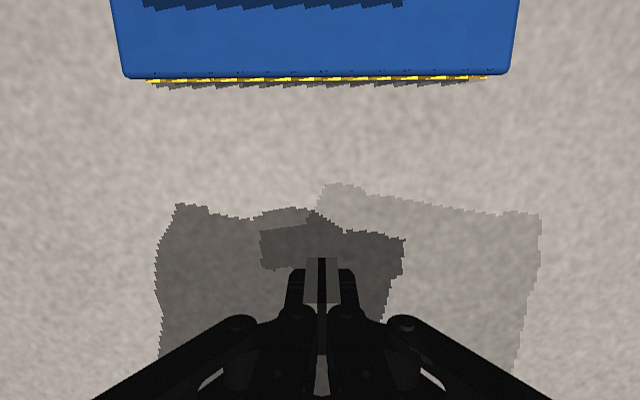

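The fingertips sit about 40 mm higher than the nominal tool data says. They measure about 53 mm shut and 65 mm open with the TCP reading 20. The physical evidence agrees: the pads passed over the foot edge without touching it. I'll lower in guarded steps, watching the force.

Request:
step_arm:
  commands:
    - [[0, 0, -0.2], 0]
    - [[0, 0, -0.2], 0]
    - [[0, 0, 0], 0]
    - [[0, 0, 0], 0]
    - [[0, 0, 0], 0]
  gripper: -1

```text
time_s: 5.4
eef_pos: [384.8, -11.5, 3.9]
ee_rot: [-0.061, 0.705, -0.061, -0.704]
force: [0.2, -0.5, -0.0]
grip_width: 0.843
```

Request:
step_arm:
  commands:
    - [[0, 0, -0.1], 0]
    - [[0, 0, 0], 0]
    - [[0, 0, 0], 0]

```text
time_s: 5.7
eef_pos: [384.7, -11.4, -0.1]
ee_rot: [0.061, -0.704, 0.061, 0.705]
force: [-0.1, -0.2, 0.1]
grip_width: 1.002
```

Run:
```python
from h import *
from rig import capture,ctrl
s,M=tool();t=s["eef_pos"];print(t,s["grip_width"],s["force"]);x=np.array([.985,-.173]);y=np.array([.173,.985])
w=capture("wrist");cv2.imwrite("pics/wrist5.png",w["image"]);sc=capture("scene");cv2.imwrite("pics/s5c.png",cv2.resize(sc["image"][90:220,230:370],None,fx=5,fy=4))
print(w["origin"],w["orientation"])
```

```text
[ 3.84668006e+02 -1.14122634e+01 -1.31227584e-01] 1.001844076283858 [-0.13406501 -0.18152667  0.13220996]
[466.99160182 -25.01341139 170.70692439] [-0.10597588 -0.63447459  0.75512492  0.12648112]
```

View pics/wrist5.png

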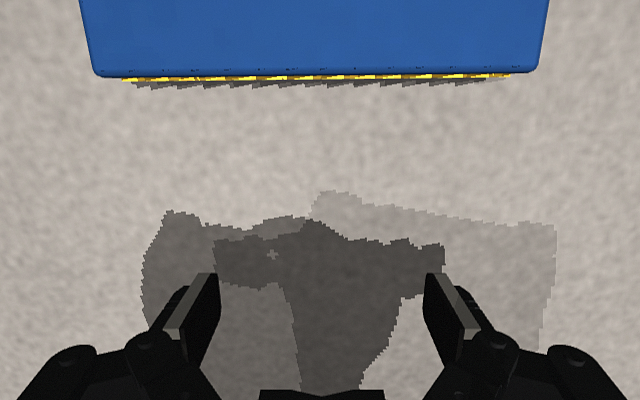

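View pics/s5c.png

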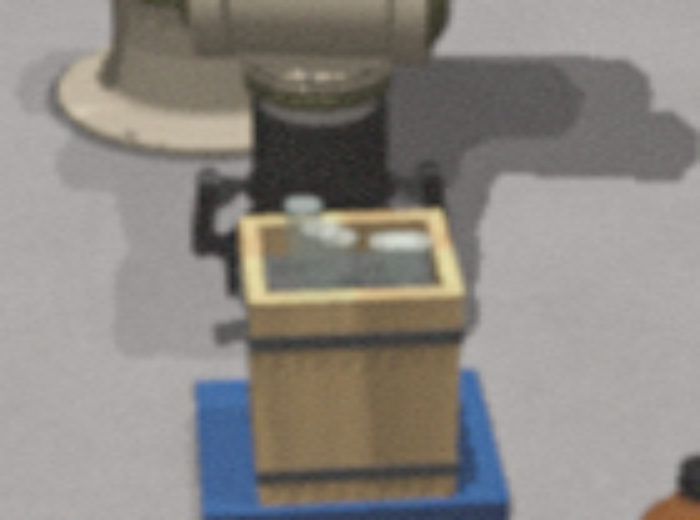

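Request:
step_arm:
  commands:
    - [[0, 0, -0.2], 0]
    - [[0, 0, -0.2], 0]
    - [[0, 0, 0], 0]

```text
time_s: 6.1
eef_pos: [383.9, -11.2, -17.2]
ee_rot: [0.061, -0.704, 0.061, 0.705]
force: [-0.6, -0.3, -0.4]
grip_width: 0.999
```

Request:
step_arm:
  commands:
    - [[0, 0, -0.15], 0]
    - [[0, 0, -0.15], 0]
    - [[0, 0, 0], 0]

```text
time_s: 6.4
eef_pos: [384.2, -11.3, -28.8]
ee_rot: [0.061, -0.704, 0.061, 0.705]
force: [-0.6, -0.8, 1.2]
grip_width: 0.999
```

Run:
```python
from h import *
from rig import capture,ctrl
s,M=tool();t=s["eef_pos"];print(t,s["grip_width"],s["force"]);x=np.array([.985,-.173]);y=np.array([.173,.985])
w=capture("wrist");cv2.imwrite("pics/wrist6.png",w["image"])
```

```text
[384.21791095 -11.2639639  -28.81802924] 0.9988066146158736 [-0.579704   -0.75826714  1.20706074]
```

View pics/wrist6.png

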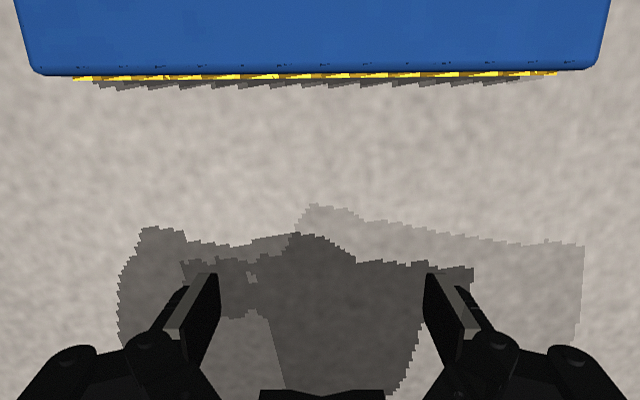

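The fingertips now sit close to their shadows, so z is about 15 mm and below the 35 mm foot top. Next I approach to contact.

Request:
step_arm:
  commands:
    - [[0.4, -0.07, 0], 0]
    - [[0.4, -0.07, 0], 0]
    - [[0.4, -0.07, 0], 0]
    - [[0.3, -0.05, 0], 0]
    - [[0, 0, 0], 0]

```text
time_s: 6.95
eef_pos: [445.9, -22.2, -27.9]
ee_rot: [-0.061, 0.705, -0.061, -0.704]
force: [-1.0, -0.1, -0.2]
grip_width: 1.0
```

Request:
step_arm:
  commands:
    - [[0.15, -0.03, 0], 0]
    - [[0.15, -0.03, 0], 0]
    - [[0.15, -0.03, 0], 0]
    - [[0.15, -0.04, 0], 0]

```text
time_s: 7.35
eef_pos: [466.0, -26.0, -28.5]
ee_rot: [0.061, -0.702, 0.06, 0.707]
force: [-13.0, 4.6, 11.9]
grip_width: 1.001
```

Run:
```python
from h import *
from rig import capture,ctrl
c=capture("top");print(box(c)); s=ctrl.sense();print(s["eef_pos"],s["force"])
```

```text
((565.0105590820312, -40.11196517944336), (100.22624969482422, 92.21356201171875), 79.97900390625)
[467.47318627 -26.50341609 -28.42492324] [-3.50125083  1.86400084 -2.29513623]
```

Request:
step_arm:
  commands:
    - [[0.2, -0.055, 0], 0]
    - [[0.2, -0.055, 0], 0]
    - [[0.2, -0.055, 0], 0]
    - [[0.2, -0.055, 0], 0]
    - [[0.2, -0.055, 0], 0]

```text
time_s: 7.9
eef_pos: [506.5, -37.2, -28.7]
ee_rot: [0.061, -0.702, 0.06, 0.707]
force: [-8.6, 2.8, 4.2]
grip_width: 0.999
```

Request:
step_arm:
  commands:
    - [[0.2, -0.055, 0], 0]
    - [[0.2, -0.055, 0], 0]
    - [[0.2, -0.055, 0], 0]

```text
time_s: 8.2
eef_pos: [530.6, -43.8, -28.7]
ee_rot: [0.061, -0.702, 0.06, 0.707]
force: [-10.2, 1.8, 4.3]
grip_width: 0.998
```

Run:
```python
from h import *
from rig import capture,ctrl
c=capture("top");print(box(c)); s=ctrl.sense();print(s["eef_pos"],s["force"]);cv2.imwrite("pics/crop7.png",cv2.resize(c["image"][110:260,280:440],None,fx=5,fy=4))
```

```text
((629.0728149414062, -57.83433151245117), (100.98873138427734, 92.38925170898438), 79.95917510986328)
[532.29229615 -44.42244079 -28.50448814] [-3.13735439  2.55810018 -1.78012396]
```

View pics/crop7.png

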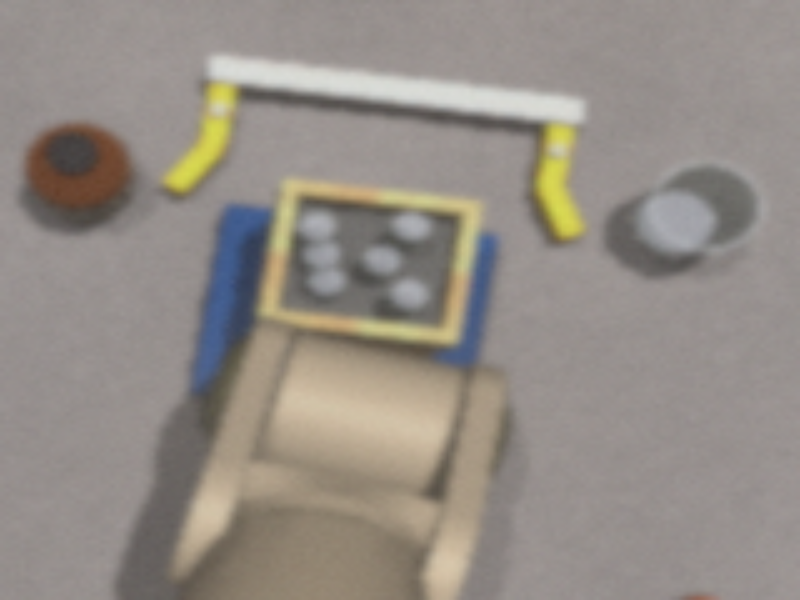

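The crate follows rigidly and stays square, heading between the cheeks. I'll continue.

Request:
step_arm:
  commands:
    - [[0.2, -0.054, 0], 0]
    - [[0.2, -0.054, 0], 0]
    - [[0.2, -0.054, 0], 0]
    - [[0.2, -0.054, 0], 0]

```text
time_s: 8.65
eef_pos: [562.8, -52.5, -28.7]
ee_rot: [0.061, -0.703, 0.06, 0.706]
force: [-9.7, 3.5, 3.4]
grip_width: 1.002
```

Request:
step_arm:
  commands:
    - [[0.2, -0.054, 0], 0]
    - [[0.2, -0.054, 0], 0]
    - [[0.2, -0.05, 0], 0]

```text
time_s: 8.95
eef_pos: [586.9, -58.9, -28.7]
ee_rot: [0.061, -0.703, 0.06, 0.706]
force: [-9.1, 1.9, 4.6]
grip_width: 0.996
```

Run:
```python
from h import *
from rig import capture,ctrl
c=capture("top");print(box(c)); s=ctrl.sense();print(s["eef_pos"],s["force"]);cv2.imwrite("pics/crop8.png",cv2.resize(c["image"][90:240,280:440],None,fx=5,fy=4))
```

```text
((675.7425537109375, -73.99778747558594), (110.21212768554688, 82.94566345214844), 88.45526885986328)
[588.46036215 -59.44993652 -28.53683786] [-3.173998    2.87813886 -1.10640183]
```

View pics/crop8.png

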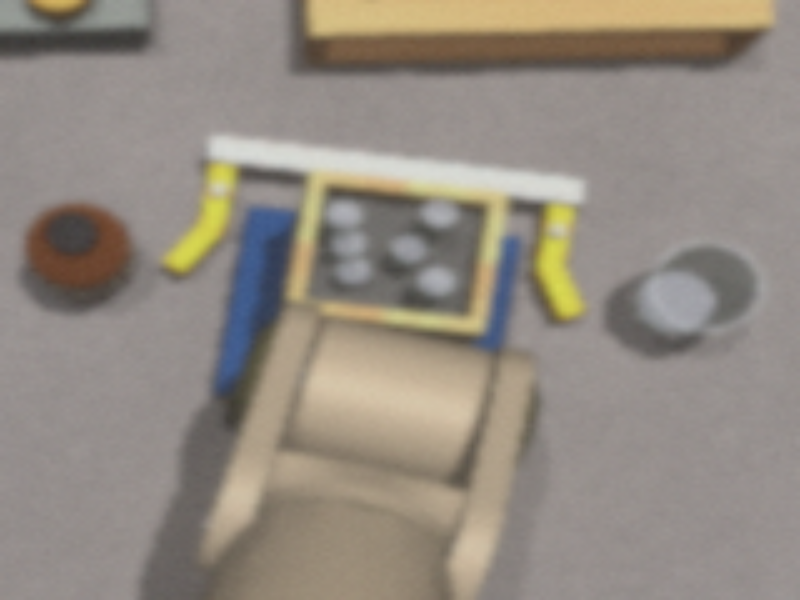

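Request:
step_arm:
  commands:
    - [[0.2, -0.05, 0], 0]
    - [[0.2, -0.05, 0], 0]
    - [[0.12, -0.03, 0], 0]
    - [[0.05, -0.01, 0], 0]

```text
time_s: 9.4
eef_pos: [610.0, -64.7, -28.7]
ee_rot: [0.061, -0.703, 0.061, 0.706]
force: [-10.3, 1.2, 4.8]
grip_width: 0.997
```

Request:
step_arm:
  commands:
    - [[0.05, -0.01, 0], 0]
    - [[0.05, -0.01, 0], 0]

```text
time_s: 9.6
eef_pos: [613.5, -65.3, -28.7]
ee_rot: [0.061, -0.703, 0.061, 0.706]
force: [-15.3, 5.5, 5.2]
grip_width: 0.999
```

Request:
step_arm:
  commands:
    - [[0.05, -0.01, 0], 0]
    - [[0.05, -0.01, 0], 0]

```text
time_s: 9.8
eef_pos: [613.1, -65.1, -28.7]
ee_rot: [0.062, -0.698, 0.06, 0.711]
force: [-43.5, 5.3, 28.4]
grip_width: 1.001
```

The force jumped to 43 N with the TCP stopped at x = 613, which is the predicted home position, so the crate is against the stop. I'm backing off gently.

Request:
step_arm:
  commands:
    - [[-0.1, 0.02, 0], 0]
    - [[-0.1, 0.02, 0], 0]
    - [[-0.3, 0.05, 0], 0]
    - [[-0.8, 0.14, 0], 0]
    - [[-0.9, 0.16, 0], 0]

```text
time_s: 10.3
eef_pos: [531.1, -51.3, -28.1]
ee_rot: [-0.061, 0.705, -0.061, -0.704]
force: [0.7, -0.2, -0.3]
grip_width: 1.0
```

Request:
step_arm:
  commands:
    - [[-0.9, 0.16, 0.3], 0]
    - [[-0.9, 0.16, 0.9], 0]
    - [[-0.9, 0.16, 0.9], 0]
    - [[0, 0, 0.9], 0]
    - [[0, 0, 0], 0]

```text
time_s: 10.8
eef_pos: [427.4, -33.1, 94.1]
ee_rot: [-0.06, 0.708, -0.062, -0.701]
force: [0.9, -1.3, 0.4]
grip_width: 1.002
```

Run:
```python
from h import *
from rig import capture,ctrl
s=ctrl.sense();print(s["time_s"],s["eef_pos"],s["force"])
sc=capture("scene");cv2.imwrite("pics/scene9.png",sc["image"])
c=capture("top");im=c["image"];cv2.imwrite("pics/crop9.png",cv2.resize(im[90:240,280:440],None,fx=5,fy=4))
m=masks(im)["blue"];m[:,:290]=0;m[:,420:]=0;m[:110]=0;m[240:]=0
r=cv2.minAreaRect(ray(c,np.argwhere(m)[:,::-1],35)[:,:2].astype(np.float32));print("foot",r,cv2.boxPoints(r).tolist())
```

```text
10.8 [427.41949037 -33.07220201  94.13252671] [ 0.89473595 -1.25630366  0.3501468 ]
foot ((692.0690307617188, -76.22544860839844), (153.2691650390625, 131.71722412109375), 79.75387573242188) [[613.629150390625, -139.92318725585938], [743.245849609375, -163.35264587402344], [770.5089111328125, -12.5277099609375], [640.8922119140625, 10.901748657226562]]
```

View pics/crop9.png

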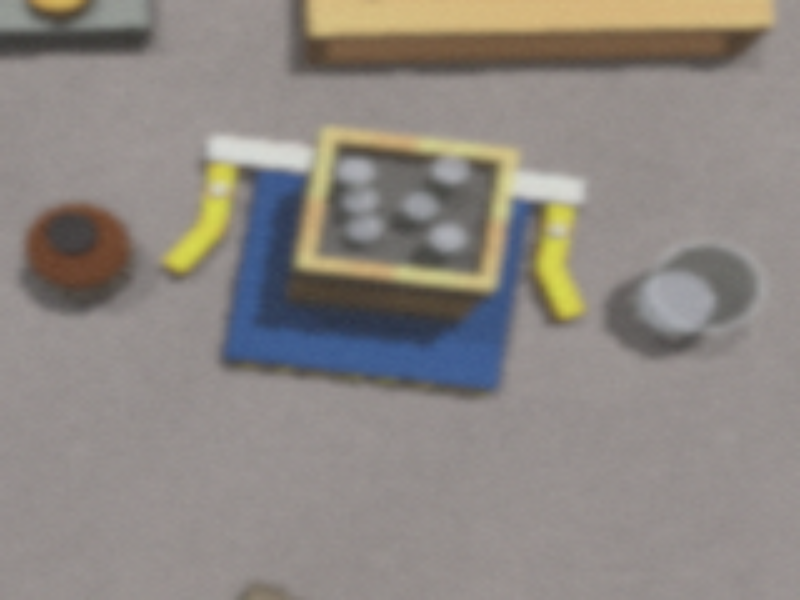

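View pics/scene9.png

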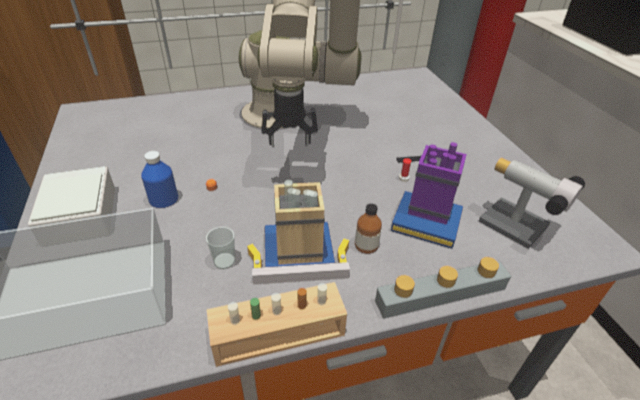

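The top view shows the foot flush against the stop, with an equal gap to each cheek (about 15 crop pixels per side). The fit puts the foot centre at (692,-76) with yaw -10.2°, against the bay at (693,-76) and -10.2°. The other bench things look unmoved and the hand is clear.

```bash
python3 -c "
from rig import ticket
print(ticket.finish_job())"
```

```text
the job is handed in; nothing more can be done
None
```

I pushed the plywood crate home along the bench with the open fingers against both sides of its blue foot, then backed off, raised the hand clear and handed the job in. `finish_job()` gave no verdict, so the result rests on my own checks below.

**Last checks**
- **Position:** in the last top view the foot's centre is at about (692, -76) mm, against (693, -76) for the bay.
- **Squareness:** the crate's yaw is -10.2°, and the stop's is -10.0 to -10.2°.
- **Fit:** the foot looks flush with the stop, with about equal gaps to both cheeks. The crate stands upright in the scene view.
- **Other things:** the beaker, bottle and the rest look unmoved in the pictures; I did not measure their positions.

**What disagreed**
- **Fingertip height:** the wrist and scene pictures showed the fingertips about 40 mm higher than the stated tool data. My first approach, with the tool point reading z = 20 mm, passed over the foot's edge without touching the crate. I backed off, lowered in small steps to a reading of about -29 mm (fingertips about 15 mm above the bench), and pushed from there.
- **Foot size:** my last colour fit measured the foot at 153 x 132 mm instead of 160 x 140, because it trims the edges. I took only its centre and angle from that fit.
- **Force at the stop:** the force reading reached about 43 N along the push when the crate met the stop, and I backed off at once. The push itself took about 10 N.

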